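# Empty the suction-adaptor rinse canister

## Task

The rinsed suction adaptors are still in the steel canister. With the canister kept locked upright, unscrew its perforated cap anticlockwise without forcing it, lift it off and set it down on the work surface. Then flip the cam lever over to free the canister, tip it by its crank so that all three adaptors pour into the kidney dish, and let the canister come back upright.

Things in the scene. Friction and masses are not known exactly. Their poses are not given: they have to be found in the camera images.
- stand: fixed steel stand, foot plate 124 mm (x) by 88 mm (y -33 to +55), 6 mm thick; two uprights 80 mm apart, 143 mm high. Origin on the work surface under the middle of the pivot axis; z up, x along the level pivot axis (away from the robot within 20 degrees), -y the side to which the canister tips. Cam lever outside the near (-x) upright, crank outside the far (+x) one.
- canister (a joint): tilt of the canister about the stand's x axis: 0 upright, grows as the mouth goes over to the stand's -y side, stop at 2.40 rad. Cannot tilt while locked. Freed, it hangs upright by its heavy floor and swings back by itself when let go, so hold it tipped: the adaptors begin to slide near 1.9 rad and all leave at 2.2 to 2.35 rad, held about a second. The crank needs about 3 N.
- pivot (a point): middle of the canister's pivot axis, inside the canister, 125 mm above the stand's origin; its x lies along the axis.
- mouth (a point): centre of the canister's mouth, 55 mm above the pivot when upright; z points out of the mouth. The canister is a straight steel tube 52 mm in diameter and 120 mm long, bore 41 mm; its neck, under the cap, is 46 mm in diameter and bears two small thread lugs that the cap hides.
- crank_grip (a point): middle of the crank's round black grip (13 mm in diameter, 35 mm long, parallel to the pivot axis, 70 mm along the stand's x from the canister's centre). 55 mm from the pivot axis; at the start 53 mm to the stand's +y side and 14 mm above the axis. It goes over the top as the canister tips, to 62 degrees past the vertical at the stop. Can be pinched from above; turns between the fingers.
- lock_lever (a joint): angle of the cam lever about the stand's x axis: 0 to 0.2 locked (it leans 40 degrees from the vertical to the stand's +y side), 1.745 rad at its stop (leans 60 degrees to the -y side). It draws an index bolt out of a fork on the canister, which is free beyond about 1.25 rad. It stays where it is left; takes about 2 N at the grip.
- lever_grip (a point): middle of the lever's round black grip (14 mm in diameter, 40 mm long, parallel to the stand's x axis, 59 to 98 mm from the canister's centre on the near, -x, side), 62 mm from the lever's hinge. Can be pinched from above or pushed.
- lever_hinge (a point): point on the lever's hinge axis, beside the middle of its grip: 63 mm above the work surface, 80 mm to the -x side of the stand's origin.
- cap_center (a point): centre of the knurled round steel cap with perforated top (66 mm in diameter, 28 mm high, 110 g), z its axis. At the start it is screwed on, its top 188 mm above the work surface. Anticlockwise from above it comes free after 1.4 to 2.1 rad; how far cannot be seen and must be tried by a light upward pull (engaged, it rises only 1 to 4 mm). About 0.6 rad later a stop ends the turn.
- cap: the same screw cap; origin at the centre of its underside. It sits loosely on the neck and once free lifts straight off. Under it the canister is only 52 mm in diameter and starts 7 mm lower.
- dish: loose steel kidney dish, 75 mm (its x) x 162 mm (its y) x 29 mm high; origin under its centre. It stands on the work surface at the stand's -y side, centre about 83 mm from the stand's origin, long side parallel to the pivot axis: where the adaptors fall.
- gauze_packet: bystander, leave alone: flat carton of gauze, 86 x 85 x 19 mm; origin under its centre.
- bur_block: bystander, leave alone: bur block with a clear lid, 46 x 62 x 34 mm; origin under its centre.
- timer: bystander, leave alone: white timer, 62 x 62 x 21 mm; origin under its centre.
- suture_box: bystander, leave alone: upright carton, 29 x 78 x 59 mm; origin under its centre.
- adaptor1_center (a point): centre of a suction adaptor, a stepped grey plastic tube 34 mm long, 16 mm in diameter at its thick end and 12 mm at its nose, 14 g (z along it, towards the nose); at the start it stands on the canister's floor.
- adaptor1: the same adaptor; origin at the centre of its thick end.
- adaptor2_center (a point): centre of another adaptor like adaptor1.
- adaptor2: the same adaptor; origin at the centre of its thick end.
- adaptor3_center (a point): centre of another adaptor like adaptor1.
- adaptor3: the same adaptor; origin at the centre of its thick end.
There are look-alikes about, which are no part of the job. What is shaped like the cap but blue or pink is not meant.

How it is judged:
By the outcome, as a careful person would: the job done as asked, in the order asked, and still so for the second after the job is handed in, with the robot touching nothing.
It also fails if it takes over 72 s, if anything falls off the work surface, if the arm or the gripper's body presses on something with over 40 N, if the wrist force passes 120 N, or if a joint passes its speed limit or range.

## Robot

A 6-joint arm with a two-finger parallel gripper is mounted at the origin on a cart in front of the work surface, level with it; the furniture and walls round the work are solid. World frame = base frame: x ahead of the robot, y to its left, z up, the work surface at z = 0. Lengths are in m, angles in rad, forces in N, time in s.
With the tool pointing down it reaches from about 0.35 to 0.775 m from the base axis. Payload 5.5 kg.
Tool frame: the origin (TCP) lies on the centre line of the jaws, within the pads' length; the fingertips stand 11 mm ahead of it and the grasp point (between the pads) lies 8 mm behind it; z points along the fingers, y is the line along which they close (so a half turn about z gives the same grasp; the last joint's range is limited). The gripper opens to 85 mm and grips with 20 to 120 N. Pads are 22 mm wide; open, the fingers measure 114 mm over their backs; the gripper's body (76 mm by 85 mm) begins 54 mm behind the grasp point. The pads swing forward as they close: fully open they stand 13 mm farther back than shut.
Start: joints at [1.057, 0.313, 0.046, 1.304, 0, 1.431], TCP at [0.21, 0.535, 0.242] pointing down, gripper open.
Joint ranges: [-2.76, 2.76], [-0.86, 1.69], [-1.03, 1.26], [-2.2, 2.34], [-1.47, 1.5], [-3.14, 3.14]. Speed limits (rad/s): [2.57, 2.57, 3.14, 3.14, 3.14, 3.14].

## Interface

Orientations are given as a unit quaternion [w, x, y, z].
In Python, from workcell import get_state, eyes, env gives the robot as it stands.
- The arm moves only by the shell command python3 -m inch 'ROWS' [OPENING] [FORCE]. ROWS is JSON, one flat list of numbers, 4 for each row, row after row: the shift along the tool's x, y, z in cm, then the turn about the tool's z in rad. A call has exactly 5 rows; each row shifts and turns the commanded pose from where the row before left it, along the tool's axes as they then stand; what a row does not reach is not made up. A row lasts 1/12 s, in which the tool goes at most 41.7 mm and 7.16 degrees, less where a joint would pass 70% of its speed; a pose out of reach is approached as far as the arm can. A call is refused whole if a number of a shift passes 4.17 or a number of a turn 0.125, either way. A call with a gripper value outside its range is refused whole. OPENING is the opening, from -1 (shut) to 1 (fully open), set as the call begins (- or left out, the last holds). The fingers move at their own pace and stop on an object; FORCE is the grip in N (left out, the last holds). Time passes only in rows, so rows that do not move let the fingers close, or fill a call up. It gives the time, the measured TCP pose, the force, the opening and the grip force at its end, in the units of the state.
- get_state(): the state, without advancing time (a new reading comes with each control period).
- eyes.read_camera(name): name is "scene" or "top" or "wrist"; returns the picture (384x512x3 uint8, red, green, blue); there is no depth.
- eyes.camera_info(name): a dict with "fovy" (degrees; the focal length in pixels is half the picture's height over the tangent of half this angle, whatever the lens; pixels are square), "cx", "cy" (the principal point, pixels), "xyz" and "orientation" of the camera in the world. Camera axes: x right, y down, z forward; pixel columns grow to the right and rows downward; lengths in m; the calibration is good to about 2 mm. A picture is of the moment at which its call begins: read the wrist's pose just before it. camera_info takes no time and is no camera call; for the wrist camera it gives the pose at the moment of the call.
- env.hand_in(): hands the job in; it is judged then, once.
The state is a dict: "clock": time; "joint_pos": joint angles; "qvel": joint speeds; "tau": joint torques, N m; "tcp_pos": TCP position; "orientation": TCP orientation; "wrist_force": force on the tool from outside, world axes, zero at the start; "ft_torque": the same for the moment, N m; "finger_gap": finger opening in m; "grip_force": force on a finger pad.
Only numpy, scipy, OpenCV 4.12 (cv2) and the standard library are available. Lean on these libraries where they do the work, as an engineer would, in place of code of your own. Each camera call takes 0.05 s, during which the arm holds its last target. There are 200 camera calls.

## Working session

There is one attempt and no reset: what is moved stays moved. The work goes in short steps, Python scripts to look and compute and a shell command to move; the robot and the scene stay as the last step left them, time stands still between calls to the robot, and variables do not carry over. Pictures are saved under pics/ and viewed, at most 10 in all, crops included, and the job is handed in when it is done.

```bash
mkdir -p pics; ls
python3 - <<'E'
from workcell import get_state, eyes, env
import cv2,numpy as np
s=get_state();print(s)
ims=[]
for n in("scene","top"):
    print(n,eyes.camera_info(n)); im=eyes.read_camera(n); cv2.imwrite(f"pics/{n}0.png",im[...,::-1]);
E
```

```text
pics
{'clock': 0.0, 'joint_pos': array([1.05743859e+00, 3.13968168e-01, 4.49475750e-02, 1.30360287e+00,
       4.78184828e-06, 1.43121473e+00]), 'qvel': array([ 8.49057621e-05,  3.05721038e-04, -1.64321468e-03,  1.69814475e-03,
        4.07692000e-04,  7.89966889e-04]), 'tau': array([ 7.21230081e-04, -4.80623496e+01,  2.98536962e+01,  1.95081899e-02,
       -2.22862404e-04,  2.69740966e-06]), 'tcp_pos': array([0.20969785, 0.53485365, 0.24141436]), 'orientation': array([-2.95246745e-04,  1.85801980e-01,  9.82586785e-01, -8.64546304e-04]), 'wrist_force': array([-0.36106965, -0.03707587,  0.24524043]), 'ft_torque': array([-0.04920592, -0.05764269, -0.00738714]), 'grip_force': 0.0, 'finger_gap': 0.08536108088264391}
scene {'fovy': 51.86532862427916, 'cx': 254.82382216835873, 'cy': 191.58693958289197, 'xyz': array([ 0.13179349, -0.69684707,  0.70934131]), 'orientation': array([-0.46078948,  0.84976339, -0.22444743,  0.12328257])}
top {'fovy': 51.175386844412174, 'cx': 260.58845881926817, 'cy': 190.13009456411666, 'xyz': array([0.49802226, 0.06106342, 1.15303602]), 'orientation': array([-0.02321695,  0.71582693, -0.69724816,  0.02996315])}
```

View pics/scene0.png

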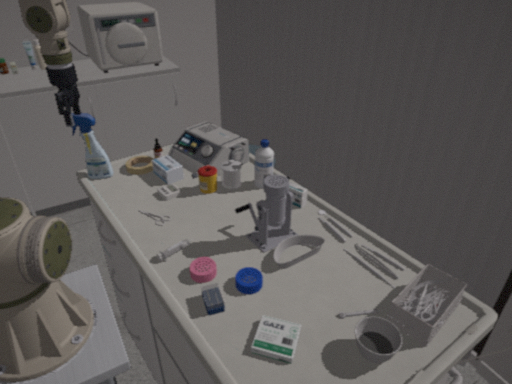

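View pics/top0.png

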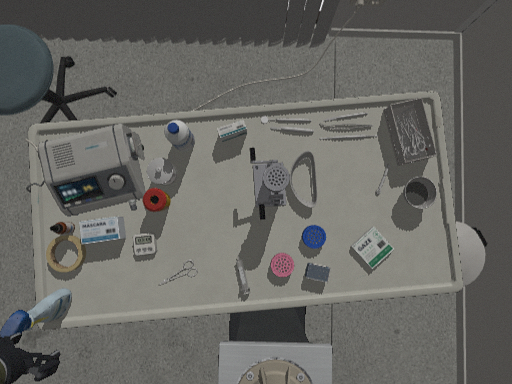

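The stand is near top pixel (270,183), the cap at (277,178), the lever grip at (263,212), the crank grip at (252,155) and the dish at (303,180). Next I measure precisely.

```bash
cat > h.py <<'E'
import numpy as np, cv2
from scipy.spatial.transform import Rotation as R
from workcell import get_state, eyes, env
def rot(q): return R.from_quat([q[1],q[2],q[3],q[0]])
def K(i): return 192/np.tan(np.radians(i['fovy']/2))
def ray(i,u,v): return rot(i['orientation']).apply([(u-i['cx'])/K(i),(v-i['cy'])/K(i),1])
def onz(i,u,v,z):
    d=ray(i,u,v); return i['xyz']+d*(z-i['xyz'][2])/d[2]
def proj(i,p):
    c=rot(i['orientation']).inv().apply(np.array(p)-i['xyz']); return np.array([i['cx'],i['cy']])+K(i)*c[:2]/c[2]
def yaw(): 
    s=get_state(); return s['tcp_pos'],rot(s['orientation']).as_matrix()
E
python3 - <<'E'
from h import *
i=eyes.camera_info("top"); im=cv2.imread("pics/top0.png")
c=im[130:235,225:335]; cv2.imwrite("pics/c0.png",cv2.resize(c,None,fx=5.5,fy=5.5,interpolation=cv2.INTER_CUBIC))
g=im.max(2)
m=(g<40).astype(np.uint8)
n,l,st,ce=cv2.connectedComponentsWithStats(m[130:235,225:335])
for k in range(1,n):
    if st[k,4]>15: print(st[k],ce[k]+[225,130])
for n_,u,v,z in(("cap",277,178,.188),("lever",263,212,.1105),("crank",252.5,155,.139)): print(n_,onz(i,u,v,z))
E
```

```text
[25 18  5 12 50] [252.24 153.38]
[34 74  6 15 74] [261.75675676 211.10810811]
cap [0.60136462 0.01384658 0.188     ]
lever [0.51994985 0.0443932  0.1105    ]
crank [0.66391758 0.07534293 0.139     ]
```

View pics/c0.png

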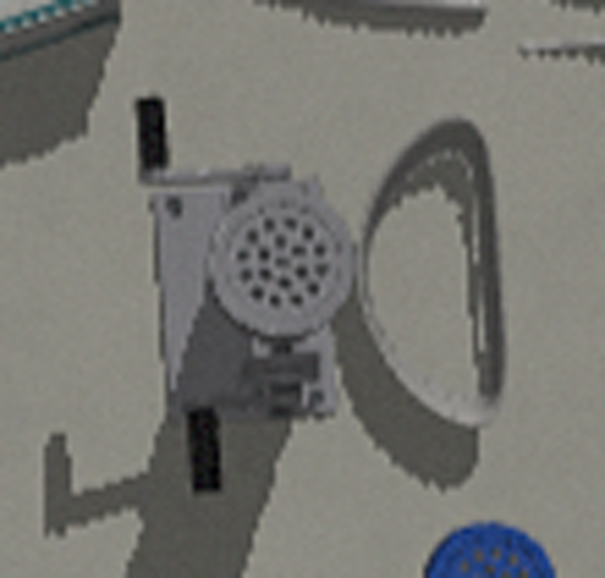

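The crop shows the cap centre at crop (283,259), the crank grip at (152,133) and the lever grip at (205,449). The dish lies to the right, on the stand's -y side. I fit the stand pose to these points.

Run:
```python
from h import *
from scipy.optimize import least_squares
i=eyes.camera_info("top")
P=lambda x,y:((x+.5)/5.5-.5+225,(y+.5)/5.5-.5+130)
obs=[(P(283,259),(0,0,.188)),(P(152,133),(.070,.053,.139)),(P(205,449),(-.0785,.0399,.1105))]
pts=np.array([onz(i,*o[0],o[1][2])[:2] for o in obs]); L=np.array([o[1][:2] for o in obs])
def W(p,l): c,s=np.cos(p[2]),np.sin(p[2]); return p[:2]+l@np.array([[c,s],[-s,c]])
f=least_squares(lambda p:(W(p,L)-pts).ravel(),[.6,.01,0]); print(f.x,(f.fun*1000).round(1))
np.save("stand.npy",f.x)
s=get_state();T,M=s['tcp_pos'],rot(s['orientation']).as_matrix();print(M.round(3))
j=eyes.camera_info("scene"); im=cv2.imread("pics/scene0.png")
for l,z in(((0,0),.188),((.07,.053),.139),((-.0785,.0399),.1105)): 
    q=proj(j,[*W(f.x,np.array(l)),z]);print(q); cv2.circle(im,tuple((q*1).astype(int)),1,(0,0,255),-1)
c=im[150:290,190:340]; cv2.imwrite("pics/c1.png",cv2.resize(c,None,fx=4,fy=4,interpolation=cv2.INTER_CUBIC))
```

```text
[0.60401629 0.01611243 0.10951886] [-0.5 -0.1  0.7  0.3 -0.3 -0.2]
[[-0.931  0.365 -0.001]
 [ 0.365  0.931 -0.001]
 [ 0.    -0.002 -1.   ]]
[276.91624608 180.63811307]
[284.11060182 179.93994759]
[242.846942   208.67301422]
```

View pics/c1.png

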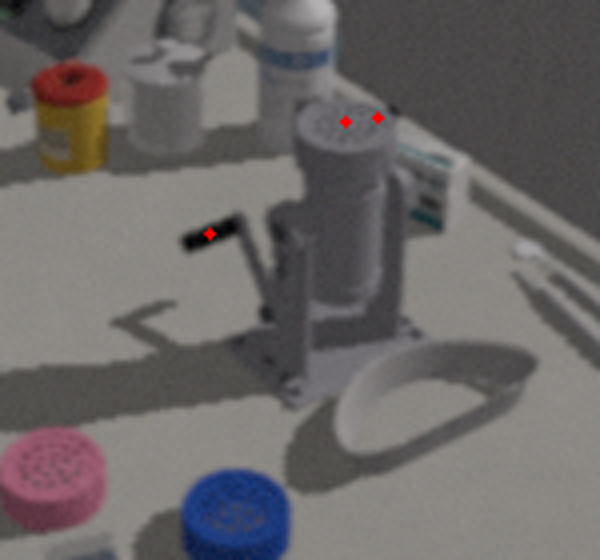

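Reprojection into the scene view lands on the cap, lever grip and crank, so the stand pose holds. Before moving I check the spray bottle against the path.

Run:
```python
from h import *
i=eyes.camera_info("top");j=eyes.camera_info("scene")
def tri(a,b):
    d1=ray(i,*a);d2=ray(j,*b); A=np.c_[d1,-d2]; t=np.linalg.lstsq(A,j['xyz']-i['xyz'],rcond=None)[0]
    p,q=i['xyz']+t[0]*d1,j['xyz']+t[1]*d2; return ((p+q)/2).round(3),np.linalg.norm(p-q).round(3)
print("spray head",tri((15,325),(85,122)),"base",onz(i,65,298,0),onz(j,98,175,0))
print("bottle cap",tri((174,128),(265,144)))
print("tcp px",proj(i,get_state()['tcp_pos']),proj(j,get_state()['tcp_pos']))
s=np.load("stand.npy")
T,M=yaw()
print("target shift cm in tool axes", 100*M.T@(np.array([s[0],s[1],.245])-T))
for n,u,v in(("pink",282,265),("blue",314,238),("dish l",303,180)): print(n,onz(i,u,v,.0))
```

```text
spray head (array([0.245, 0.61 , 0.202]), np.float64(0.004)) base [0.26623277 0.59324997 0.        ] [0.24639538 0.61459852 0.        ]
bottle cap (array([0.725, 0.276, 0.15 ]), np.float64(0.0))
tcp px [ 37.80726264 345.90765338] [ 73.61965357 120.48553225]
target shift cm in tool axes [-55.64716491 -33.9018144   -0.3092138 ]
pink [ 0.3731082  -0.01526129  0.        ]
blue [ 0.45178479 -0.1052106   0.        ]
dish l [ 0.61771559 -0.07070491  0.        ]
```

```bash
python3 -m inch '[-1,-0.6,-0.2,0,-2,-1.2,-0.1,0,-3,-1.8,0,0,-3.4,-2.1,0,0,-3.4,-2.1,0,0]' 1; python3 -m inch '[-3.4,-2.1,0,0,-3.4,-2.1,0,0,-3.4,-2.1,0,0,-3.4,-2.1,0,0,-3.4,-2.1,0,0]'; python3 -m inch '[-3.4,-2.1,0,0,-3.4,-2.1,0,0,-3.4,-2.1,0,0,-3,-1.8,0,0,-3,-1.8,0,0]'; python3 -m inch '[-3,-1.7,0,0,-2,-1,0,0,-1,-0.5,0,0,0,0,0,0,0,0,0,0]'
cat > t.py <<'E'
import sys
from h import *
# t.py lx ly z : shift to stand-frame point; prints cm in tool axes, force, j6
s=np.load("stand.npy"); st=get_state(); T,M=st['tcp_pos'],rot(st['orientation']).as_matrix()
c,n=np.cos(s[2]),np.sin(s[2]); a=list(map(float,sys.argv[1:4]))
g=np.array([s[0]+c*a[0]-n*a[1],s[1]+n*a[0]+c*a[1],a[2]])
d=T[:2]-s[:2]
print("shift cm",(100*M.T@(g-T)).round(2),"stand pos",(c*d[0]+n*d[1]).round(4),(-n*d[0]+c*d[1]).round(4),T[2].round(4),"yaw-stand",(np.arctan2(M[1,0],M[0,0])-s[2]).round(3),"j6",st['joint_pos'][5].round(2),"F",st['wrist_force'].round(1),"M",st['ft_torque'].round(2),"gap",st['finger_gap'].round(4),"grip",round(float(st['grip_force']),1),"t",st['clock'])
E
python3 t.py 0 0 .245; python3 -c "
from h import *
i=eyes.camera_info('wrist');print(i,get_state()['tcp_pos']);im=eyes.read_camera('wrist');cv2.imwrite('pics/w0.png',im[...,::-1]);s=np.load('stand.npy');print(proj(i,[s[0],s[1],.188]))"
```

```text
clock: 0.52
tcp_pos: [0.3012, 0.4142, 0.2451]
orientation: [0.0, 0.185, 0.983, -0.0]
wrist_force: [0.5, 0.4, 0.2]
finger_gap: 0.085
grip_force: 0.0
clock: 0.93
tcp_pos: [0.4212, 0.2536, 0.2454]
orientation: [0.0, 0.186, 0.983, -0.0]
wrist_force: [1.0, 0.6, -0.1]
finger_gap: 0.0858
grip_force: 0.0
clock: 1.35
tcp_pos: [0.5358, 0.1021, 0.2453]
orientation: [-0.0, 0.186, 0.982, -0.0]
wrist_force: [0.7, 0.8, -0.2]
finger_gap: 0.0856
grip_force: 0.0
clock: 1.77
tcp_pos: [0.5787, 0.053, 0.245]
orientation: [-0.001, 0.186, 0.983, 0.0]
wrist_force: [-0.3, 0.5, 0.2]
finger_gap: 0.0854
grip_force: 0.0
{'fovy': 62.999438645803984, 'cx': 254.50821574674646, 'cy': 190.37063068869398, 'xyz': array([0.50275031, 0.08206455, 0.37626353]), 'orientation': array([0.13267732, 0.81564042, 0.55581473, 0.09053963])} [0.57873461 0.05298776 0.24496162]
[219.15039768 266.59911509]Traceback (most recent call last):
  File "t.py", line 8, in <module>
    print("shift cm",(100*M.T@(g-T)).round(2),"stand pos",(c*d[0]+n*d[1]).round(4),(-n*d[0]+c*d[1]).round(4),T[2].round(4),"yaw-stand",(np.arctan2(M[1,0],M[0,0])-s[2]).round(3),"j6",st['joint_pos'][5].round(2),"F",st['wrist_force'].round(1),"M",st['ft_torque'].round(2),"gap",st['finger_gap'].round(4),"grip",round(float(st['grip_force']),1),"t",st['clock'])
                                                                                                                                                                                                                                                                                    ^^^^^^^^^^^^^^^^^^^^^^
AttributeError: 'float' object has no attribute 'round'
```

View pics/w0.png

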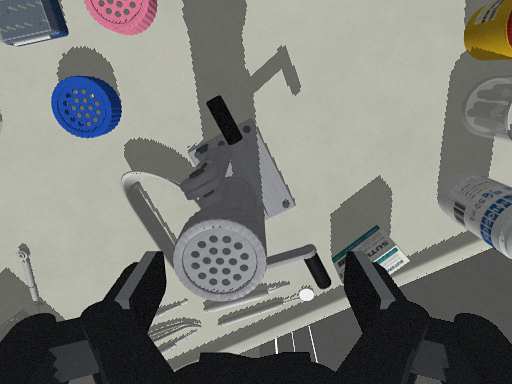

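The wrist view shows the cap top at about (220,262), the lever grip at (225,120) and the crank grip at (316,268).

```bash
sed -i "s/st\['finger_gap'\].round(4)/round(float(st['finger_gap']),4)/" t.py; python3 t.py 0 0 .245; python3 -c "
from h import *
im=cv2.imread('pics/w0.png');i=eyes.camera_info('wrist')
g=im.max(2)[225:302,170:272]
m=(g<75).astype(np.uint8)
n,l,st,ce=cv2.connectedComponentsWithStats(m)
h=[ce[k]+[170,225] for k in range(1,n) if 8<st[k,4]<150]; h=np.array(h)
print(len(h),h.round(0).tolist())
e=cv2.fitEllipse(cv2.convexHull(h.astype(np.float32)));print(e)
print(onz(i,*e[0],.188),onz(i,220,262,.188),np.load('stand.npy'))
w=np.array([onz(i,*q,.188)[:2] for q in h]);print(cv2.minEnclosingCircle(w.astype(np.float32)))
print('crank',onz(i,317,267,.139),'lever',onz(i,225,120,.1105))
"
```

```text
shift cm [-3.76 -2.57  0.01] stand pos -0.0214 0.0402 0.2452 yaw-stand 2.659 j6 0.33 F [ 0.   0.7 -0.1] M [-0.01  0.04 -0.07] gap 0.0854 grip 0.0 t 1.8167
12 [[183.0, 230.0], [264.0, 232.0], [264.0, 243.0], [236.0, 244.0], [214.0, 249.0], [195.0, 254.0], [206.0, 259.0], [233.0, 261.0], [269.0, 261.0], [196.0, 265.0], [212.0, 269.0], [203.0, 274.0]]
((226.13937377929688, 241.0641326904297), (76.27970123291016, 113.00639343261719), 151.40478515625)
[0.58750467 0.02899387 0.188     ] [0.60072436 0.01879551 0.188     ] [0.60401629 0.01611243 0.10951886]
((0.5909392833709717, 0.028157556429505348), 0.031059686094522476)
crank [0.6616627  0.07881709 0.139     ] lever [0.51873083 0.04999111 0.1105    ]
```

```bash
python3 -c "
import numpy as np;s=np.load('stand.npy');s[:2]=.6023,.0175;np.save('stand.npy',s)"; python3 t.py 0 0 .166
```

```text
shift cm [-3.56 -2.5   7.91] stand pos -0.0198 0.0386 0.2452 yaw-stand 2.659 j6 0.33 F [ 0.   0.7 -0.1] M [-0.01  0.04 -0.07] gap 0.0854 grip 0.0 t 1.8167
```

```bash
python3 -m inch '[-1.2,-0.8,0,0,-1.2,-0.9,0,0,-1.16,-0.8,0,0,0,0,0,0,0,0,0,0]'; python3 t.py 0 0 .166; python3 -c "
from h import *
i=eyes.camera_info('wrist');im=eyes.read_camera('wrist');s=np.load('stand.npy')
cv2.imwrite('pics/w1.png',im[...,::-1]);print(proj(i,[s[0],s[1],.188]),i['xyz'])"
```

```text
clock: 2.23
tcp_pos: [0.6039, 0.016, 0.245]
orientation: [-0.0, 0.186, 0.982, 0.0]
wrist_force: [-0.2, 0.5, 0.4]
finger_gap: 0.0851
grip_force: 0.0
shift cm [0.2  0.08 7.9 ] stand pos 0.0014 -0.0017 0.245 yaw-stand 2.657 j6 0.27 F [-0.2  0.5  0.4] M [ 0.07 -0.02  0.01] gap 0.0851 grip 0.0 t 2.2333
[256.77555298 214.07964208] [0.5277657  0.04516512 0.37627861]
```

View pics/w1.png

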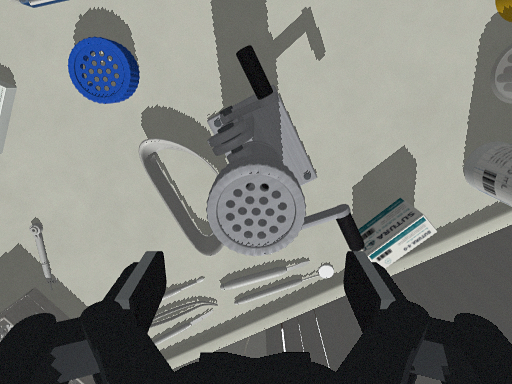

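The cap centre sits at (256,210), midway between the fingers at about (150,270) and (362,270). I shift about 3 mm along tool x and descend.

```bash
python3 -m inch '[0.3,0.05,1,0,0,0,2,0,0,0,2,0,0,0,1.5,0,0,0,1,0]' ; python3 -m inch '[0,0,0.4,0,0,0,0,0,0,0,0,0,0,0,0,0,0,0,0,0]'; python3 t.py 0 0 .166; python3 -m inch '[0,0,0,0,0,0,0,0,0,0,0,0,0,0,0,0,0,0,0,0]' 0.3 25; python3 -m inch '[0,0,0,0,0,0,0,0,0,0,0,0,0,0,0,0,0,0,0,0]'; python3 t.py 0 0 .166
```

```text
clock: 2.7
tcp_pos: [0.5996, 0.019, 0.1685]
orientation: [-0.001, 0.186, 0.983, 0.0]
wrist_force: [-0.6, -0.4, 0.3]
finger_gap: 0.0855
grip_force: 0.0
clock: 3.12
tcp_pos: [0.6016, 0.0184, 0.1675]
orientation: [0.001, 0.186, 0.983, 0.0]
wrist_force: [-0.5, -0.7, -0.5]
finger_gap: 0.0853
grip_force: 0.0
shift cm [-0.1  -0.05  0.15] stand pos -0.0006 0.0009 0.1675 yaw-stand 2.658 j6 0.27 F [-0.5 -0.7 -0.5] M [ 0.01 -0.    0.02] gap 0.0853 grip 0.0 t 3.1167
clock: 3.53
tcp_pos: [0.6013, 0.0184, 0.1672]
orientation: [0.001, 0.186, 0.983, 0.0]
wrist_force: [-0.6, 0.1, 6.5]
finger_gap: 0.0649
grip_force: 27.9
clock: 3.95
tcp_pos: [0.6013, 0.0183, 0.1672]
orientation: [0.001, 0.186, 0.983, 0.0]
wrist_force: [-0.9, 0.5, 6.0]
finger_gap: 0.0651
grip_force: 27.9
shift cm [-0.12 -0.04  0.12] stand pos -0.0009 0.0009 0.1672 yaw-stand 2.658 j6 0.27 F [-0.9  0.5  6. ] M [0.   0.13 0.01] gap 0.0651 grip 27.9 t 3.95
```

```bash
python3 -m inch '[0,0,-0.1,0,0,0,0,-0.06,0,0,0,-0.08,0,0,0,-0.08,0,0,0,-0.08]' - 30; python3 t.py 0 0 .166;  python3 -m inch '[0,0,0,-0.08,0,0,0,-0.08,0,0,0,-0.08,0,0,0,-0.08,0,0,0,-0.08]'; python3 t.py 0 0 .166
```

```text
clock: 4.37
tcp_pos: [0.6008, 0.0184, 0.1672]
orientation: [-0.0, 0.035, 0.999, 0.0]
wrist_force: [-0.7, 0.3, 2.2]
finger_gap: 0.0649
grip_force: 33.8
shift cm [-0.15 -0.08  0.12] stand pos -0.0013 0.0011 0.1672 yaw-stand 2.962 j6 -0.03 F [-0.7  0.3  2.2] M [ 0.06 -0.01  0.03] gap 0.0649 grip 33.8 t 4.3667
clock: 4.78
tcp_pos: [0.6008, 0.0184, 0.1672]
orientation: [-0.0, -0.164, 0.986, 0.0]
wrist_force: [0.5, 0.1, 1.2]
finger_gap: 0.0652
grip_force: 33.8
shift cm [-0.11 -0.13  0.12] stand pos -0.0014 0.0011 0.1672 yaw-stand -2.921 j6 -0.43 F [0.5 0.1 1.2] M [-0.02  0.   -0.07] gap 0.0652 grip 33.8 t 4.7833
```

```bash
python3 -m inch '[0,0,0,-0.08,0,0,0,-0.08,0,0,0,-0.08,0,0,0,-0.08,0,0,0,-0.08]';  python3 -m inch '[0,0,0,-0.08,0,0,0,-0.08,0,0,0,-0.08,0,0,0,-0.08,0,0,0,-0.06]'; python3 t.py 0 0 .166;python3 -m inch '[0,0,-0.1,0,0,0,-0.1,0,0,0,-0.1,0,0,0,0,0,0,0,0,0]';python3 t.py 0 0 .166
```

```text
clock: 5.2
tcp_pos: [0.6009, 0.0185, 0.1672]
orientation: [0.0, -0.357, 0.934, 0.0]
wrist_force: [-0.1, -0.6, 1.9]
finger_gap: 0.0651
grip_force: 33.8
clock: 5.62
tcp_pos: [0.6009, 0.0184, 0.1673]
orientation: [0.0, -0.527, 0.85, 0.0]
wrist_force: [-0.5, 0.1, 2.0]
finger_gap: 0.0649
grip_force: 33.7
shift cm [ 0.02 -0.17  0.13] stand pos -0.0013 0.001 0.1673 yaw-stand -2.141 j6 -1.21 F [-0.5  0.1  2. ] M [-0.   -0.04 -0.06] gap 0.0649 grip 33.7 t 5.6167
clock: 6.03
tcp_pos: [0.6007, 0.0185, 0.1701]
orientation: [-0.0, -0.525, 0.851, 0.0]
wrist_force: [0.1, -0.1, -2.1]
finger_gap: 0.0649
grip_force: 33.5
shift cm [ 0.01 -0.19  0.41] stand pos -0.0015 0.0011 0.1701 yaw-stand -2.146 j6 -1.21 F [ 0.1 -0.1 -2.1] M [ 0.02 -0.05  0.02] gap 0.0649 grip 33.5 t 6.0333
```

```bash
python3 -m inch '[0,0,-0.1,0,0,0,-0.1,0,0,0,0,0,0,0,0,0,0,0,0,0]';python3 t.py 0 0 .166
```

```text
clock: 6.45
tcp_pos: [0.6005, 0.0185, 0.1715]
orientation: [-0.0, -0.525, 0.851, 0.0]
wrist_force: [2.0, -0.0, -9.6]
finger_gap: 0.0651
grip_force: 36.3
shift cm [ 0.01 -0.21  0.55] stand pos -0.0017 0.0012 0.1715 yaw-stand -2.145 j6 -1.21 F [ 2.  -0.  -9.6] M [-0.01 -0.35  0.03] gap 0.0651 grip 36.3 t 6.45
```

```bash
python3 -m inch '[0,0,0.3,0,0,0,0.1,-0.05,0,0,0,-0.08,0,0,0,-0.08,0,0,0,0]';python3 t.py 0 0 .166; python3 -m inch '[0,0,-0.2,0,0,0,-0.15,0,0,0,-0.1,0,0,0,0,0,0,0,0,0]';python3 t.py 0 0 .166
```

```text
clock: 6.87
tcp_pos: [0.6012, 0.0184, 0.1692]
orientation: [0.001, -0.612, 0.791, -0.001]
wrist_force: [-0.1, 0.6, -1.5]
finger_gap: 0.0648
grip_force: 37.0
shift cm [ 0.06 -0.12  0.32] stand pos -0.001 0.001 0.1692 yaw-stand -1.933 j6 -1.42 F [-0.1  0.6 -1.5] M [ 0.    0.02 -0.  ] gap 0.0648 grip 37.0 t 6.8667
clock: 7.28
tcp_pos: [0.6006, 0.0185, 0.1719]
orientation: [-0.0, -0.611, 0.791, 0.0]
wrist_force: [1.3, 0.2, -9.3]
finger_gap: 0.0648
grip_force: 36.7
shift cm [ 0.06 -0.19  0.59] stand pos -0.0016 0.0012 0.1719 yaw-stand -1.935 j6 -1.42 F [ 1.3  0.2 -9.3] M [ 0.03 -0.53  0.03] gap 0.0648 grip 36.7 t 7.2833
```

```bash
python3 -m inch '[0,0,0.3,0,0,0,0.1,-0.05,0,0,0,-0.08,0,0,0,-0.08,0,0,0,0]'; python3 -m inch '[0,0,-0.2,0,0,0,-0.15,0,0,0,-0.1,0,0,0,0,0,0,0,0,0]';python3 t.py 0 0 .166
```

```text
clock: 7.7
tcp_pos: [0.6012, 0.0183, 0.1698]
orientation: [0.0, -0.692, 0.722, -0.001]
wrist_force: [0.2, -0.5, -1.6]
finger_gap: 0.0646
grip_force: 37.5
clock: 8.12
tcp_pos: [0.6009, 0.0184, 0.1736]
orientation: [0.0, -0.691, 0.723, -0.0]
wrist_force: [0.4, -0.0, -1.9]
finger_gap: 0.065
grip_force: 37.5
shift cm [ 0.08 -0.14  0.76] stand pos -0.0013 0.001 0.1736 yaw-stand -1.725 j6 -1.63 F [ 0.4 -0.  -1.9] M [ 0.01  0.04 -0.04] gap 0.065 grip 37.5 t 8.1167
```

```bash
python3 -m inch '[0,0,-0.15,0,0,0,-0.2,0,0,0,-0.2,0,0,0,0,0,0,0,0,0]';python3 t.py 0 0 .166; python3 -m inch '[0,0,-0.4,0,0,0,-1,0,0,0,-1.5,0,0,0,-1.5,0,0,0,-1,0]';python3 t.py 0 0 .166
```

```text
clock: 8.53
tcp_pos: [0.601, 0.0184, 0.179]
orientation: [0.0, -0.691, 0.723, -0.0]
wrist_force: [-0.2, 1.0, -0.9]
finger_gap: 0.065
grip_force: 37.5
shift cm [ 0.08 -0.13  1.3 ] stand pos -0.0012 0.001 0.179 yaw-stand -1.725 j6 -1.63 F [-0.2  1.  -0.9] M [ 0.01 -0.02  0.04] gap 0.065 grip 37.5 t 8.5333
clock: 8.95
tcp_pos: [0.6014, 0.0184, 0.2351]
orientation: [0.001, -0.691, 0.723, -0.001]
wrist_force: [0.3, -0.3, -1.4]
finger_gap: 0.0653
grip_force: 37.5
shift cm [ 0.08 -0.08  6.91] stand pos -0.0008 0.001 0.2351 yaw-stand -1.725 j6 -1.63 F [ 0.3 -0.3 -1.4] M [ 0.02 -0.04  0.09] gap 0.0653 grip 37.5 t 8.95
```

Run:
```python
from h import *
T,M=yaw(); print(100*M.T@(np.array([.47,.16,.012])-T))
i=eyes.camera_info("top"); print(proj(i,[.47,.16,0]))
im=eyes.read_camera("top"); cv2.imwrite("pics/t1.png",im[...,::-1])
g=im[205:262,195:250].astype(int); print((g.max(2)<120).sum(0))
```

```text
[-13.56489625  13.80661853  22.28304141]
[221.5146045  229.22113003]
[ 0  0  0  0  0  0  0  0  0  0  0  0  0  0  0  0  0  0  0  0  0  0  0  0
  0  0  0  0  0  0  0  0  0  0  0  0  0  2 24 31 36 40 38 35 39 43 43 43
 46 50 53 56 57 57 57]
```

```bash
python3 -m inch '[-1.5,1.5,0,0,-2.5,2.5,0,0,-2.5,2.5,0,0,-2.5,2.5,0,0,-2.5,2.5,0,0]'; python3 -m inch '[-2,2.3,1,0,0,0,3,0,0,0,4,0,0,0,4,0,0,0,3,0]'; python3 -m inch '[0,0,3,0,0,0,1.5,0,0,0,1,0,0,0,0,0,0,0,0,0]'; python3 t.py 0 0 .015
```

```text
clock: 9.42
tcp_pos: [0.4898, 0.1392, 0.2327]
orientation: [0.0, -0.691, 0.723, 0.0]
wrist_force: [-0.7, 0.4, -1.3]
finger_gap: 0.0647
grip_force: 37.5
clock: 9.83
tcp_pos: [0.4677, 0.1596, 0.0806]
orientation: [-0.0, -0.691, 0.722, 0.0]
wrist_force: [0.2, 0.7, -1.3]
finger_gap: 0.0646
grip_force: 37.4
clock: 10.25
tcp_pos: [0.4693, 0.1595, 0.0281]
orientation: [0.0, -0.691, 0.723, 0.0]
wrist_force: [1.0, -0.3, -1.4]
finger_gap: 0.065
grip_force: 37.4
shift cm [ 13.59 -13.92   1.31] stand pos -0.1167 0.1557 0.0281 yaw-stand -1.725 j6 -1.36 F [ 1.  -0.3 -1.4] M [-0.    0.02 -0.02] gap 0.065 grip 37.4 t 10.25
```

```bash
python3 -m inch '[0,0,0.6,0,0,0,0.4,0,0,0,0.4,0,0,0,0.2,0,0,0,0,0]'; python3 -m inch '[0,0,0.2,0,0,0,0.1,0,0,0,0.1,0,0,0,0,0,0,0,0,0]'
```

```text
clock: 10.67
tcp_pos: [0.4688, 0.1594, 0.0116]
orientation: [-0.0, -0.691, 0.723, 0.0]
wrist_force: [-0.1, 0.1, -1.8]
finger_gap: 0.065
grip_force: 37.4
clock: 11.08
tcp_pos: [0.469, 0.1594, 0.0078]
orientation: [0.0, -0.691, 0.723, 0.0]
wrist_force: [-0.2, 0.4, -2.0]
finger_gap: 0.0649
grip_force: 37.4
```

```bash
python3 -m inch '[0,0,0.1,0,0,0,0.1,0,0,0,0,0,0,0,0,0,0,0,0,0]'
```

```text
clock: 11.5
tcp_pos: [0.4692, 0.1595, 0.0072]
orientation: [0.0, -0.691, 0.723, -0.0]
wrist_force: [-4.0, -0.8, 12.1]
finger_gap: 0.0651
grip_force: 38.8
```

```bash
python3 -m inch '[0,0,-0.1,0,0,0,0,0,0,0,0,0,0,0,0,0,0,0,0,0]'; python3 -m inch '[0,0,0,0,0,0,0,0,0,0,0,0,0,0,0,0,0,0,0,0]' 1; python3 -m inch '[0,0,-0.3,0,0,0,-1,0,0,0,-2,0,0,0,-4,0,0,0,-4,0]';python3 t.py -.0785 .0399 .19
```

```text
clock: 11.92
tcp_pos: [0.4693, 0.1595, 0.0072]
orientation: [0.0, -0.691, 0.723, -0.0]
wrist_force: [-1.0, -1.2, 6.1]
finger_gap: 0.0646
grip_force: 38.2
clock: 12.33
tcp_pos: [0.4689, 0.1594, 0.0066]
orientation: [-0.0, -0.691, 0.723, 0.0]
wrist_force: [0.9, -0.2, 0.1]
finger_gap: 0.0855
grip_force: 0.0
clock: 12.75
tcp_pos: [0.4674, 0.1592, 0.1207]
orientation: [-0.001, -0.691, 0.723, 0.001]
wrist_force: [1.3, -0.3, -1.3]
finger_gap: 0.0856
grip_force: 0.0
shift cm [10.82 -5.71 -6.94] stand pos -0.1186 0.1556 0.1207 yaw-stand -1.725 j6 -1.36 F [ 1.3 -0.3 -1.3] M [-0.01 -0.11  0.02] gap 0.0856 grip 0.0 t 12.75
```

```bash
python3 -m inch '[0,0,-1.5,0.12,0,0,-1.5,0.12,0,0,-1.5,0.12,0,0,-1.5,0.12,0,0,-1,0.12]'; python3 -m inch '[0,0,0,0.12,0,0,0,0.12,0,0,0,0.12,0,0,0,0.12,0,0,0,0.12]';python3 -m inch '[0,0,0,0.12,0,0,0,0.09,0,0,0,0,0,0,0,0,0,0,0,0]'; python3 t.py -.0785 .0399 .19;  python3 -c "
from h import *
im=eyes.read_camera('top');cv2.imwrite('pics/t2.png',cv2.resize(im[120:300,150:350,::-1],None,fx=3.5,fy=3.3,interpolation=cv2.INTER_CUBIC))"
```

```text
clock: 13.17
tcp_pos: [0.4694, 0.1596, 0.1924]
orientation: [0.001, -0.444, 0.896, -0.0]
wrist_force: [0.0, 0.6, 0.0]
finger_gap: 0.0854
grip_force: 0.0
clock: 13.58
tcp_pos: [0.4689, 0.1594, 0.1908]
orientation: [0.0, -0.159, 0.987, 0.0]
wrist_force: [0.6, -0.3, -0.6]
finger_gap: 0.0856
grip_force: 0.0
clock: 14.0
tcp_pos: [0.469, 0.1594, 0.1903]
orientation: [0.0, -0.059, 0.998, 0.0]
wrist_force: [-0.3, -0.8, -0.1]
finger_gap: 0.0855
grip_force: 0.0
shift cm [ -3.74 -11.61   0.03] stand pos -0.117 0.1557 0.1903 yaw-stand -3.133 j6 0.05 F [-0.3 -0.8 -0.1] M [ 0.03  0.01 -0.05] gap 0.0855 grip 0.0 t 14.0
```

View pics/t2.png

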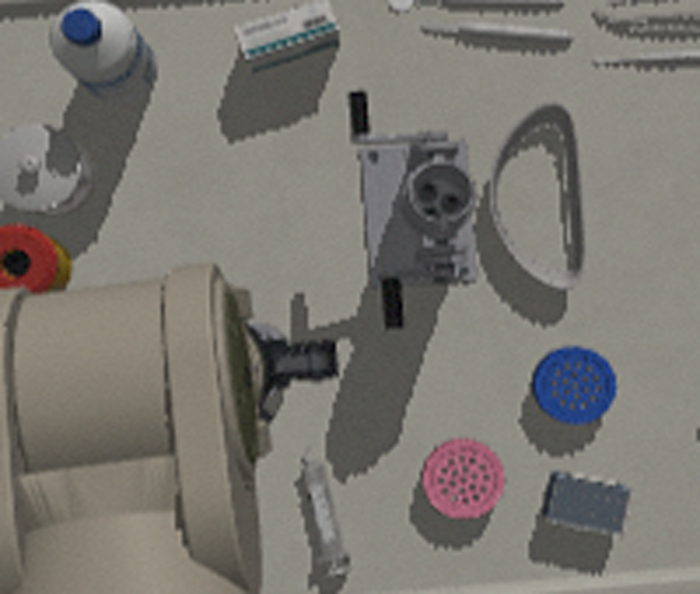

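The mouth is open with three adaptors visible inside at about (440,190). The lever grip at (393,302) and the crank grip at (358,112) are clear, so I pinch the lever.

```bash
python3 -m inch '[-0.6,-2,0,0,-1,-3,0,0,-1,-3,0,0,-0.9,-2.6,0,0,-0.2,-1,0,0]'; python3 -m inch '[0,0,1,0,0,0,2.5,0,0,0,2.5,0,0,0,1.5,0,0,0,0.8,0]'; python3 -m inch '[0,0,0.4,0,0,0,0,0,0,0,0,0,0,0,0,0,0,0,0,0]'; python3 t.py -.0785 .0399 .1025
```

```text
clock: 14.47
tcp_pos: [0.521, 0.0458, 0.1899]
orientation: [0.001, -0.057, 0.998, -0.0]
wrist_force: [0.3, 0.8, 0.4]
finger_gap: 0.0852
grip_force: 0.0
clock: 14.88
tcp_pos: [0.5164, 0.0499, 0.1038]
orientation: [-0.002, -0.059, 0.998, 0.001]
wrist_force: [-0.4, -0.1, -0.3]
finger_gap: 0.0857
grip_force: 0.0
clock: 15.3
tcp_pos: [0.52, 0.0486, 0.1039]
orientation: [0.001, -0.058, 0.998, -0.0]
wrist_force: [0.1, -0.1, -0.2]
finger_gap: 0.0855
grip_force: 0.0
shift cm [ 0.01 -0.    0.14] stand pos -0.0784 0.0399 0.1039 yaw-stand -3.135 j6 -0.18 F [ 0.1 -0.1 -0.2] M [ 0.02 -0.01  0.02] gap 0.0855 grip 0.0 t 15.3
```

```bash
python3 -m inch '[0,0,0,0,0,0,0,0,0,0,0,0,0,0,0,0,0,0,0,0]' -0.8 25; python3 -m inch '[0,0,0,0,0,0,0,0,0,0,0,0,0,0,0,0,0,0,0,0]'; python3 t.py -.0785 .0399 .1025
```

```text
clock: 15.72
tcp_pos: [0.5192, 0.0485, 0.1029]
orientation: [0.0, -0.058, 0.998, 0.0]
wrist_force: [0.5, 0.4, -0.8]
finger_gap: 0.0255
grip_force: 0.0
clock: 16.13
tcp_pos: [0.5192, 0.0487, 0.1029]
orientation: [0.0, -0.058, 0.998, 0.0]
wrist_force: [-1.0, 1.9, 1.4]
finger_gap: 0.0127
grip_force: 24.5
shift cm [-0.07 -0.02  0.04] stand pos -0.0792 0.0401 0.1029 yaw-stand -3.135 j6 -0.18 F [-1.   1.9  1.4] M [ 0.32  0.09 -0.14] gap 0.0127 grip 24.5 t 16.1333
```

```bash
python3 -m inch '[0,-0.89,-0.62,0,0,-0.98,-0.46,0,0,-1.04,-0.28,0,0,-1.08,-0.09,0,0,0,0,0]'; python3 t.py -.0785 0 .117; python3 -m inch '[0,-1.08,0.09,0,0,-1.04,0.28,0,0,-0.98,0.46,0,0,-0.89,0.62,0,0,-0.76,0.76,0]'; python3 -m inch '[0,-0.45,0.6,0,0,0,0,0,0,0,0,0,0,0,0,0,0,0,0,0]'; python3 t.py -.0785 -.0537 .086
```

```text
clock: 16.55
tcp_pos: [0.5238, 0.0082, 0.118]
orientation: [0.0, -0.058, 0.998, 0.0]
wrist_force: [-3.8, 0.6, 8.0]
finger_gap: 0.0133
grip_force: 25.0
shift cm [-0.06  0.07  0.1 ] stand pos -0.0791 -0.0007 0.118 yaw-stand -3.136 j6 -0.25 F [-3.8  0.6  8. ] M [ 0.33  0.54 -0.06] gap 0.0133 grip 25.0 t 16.55
clock: 16.97
tcp_pos: [0.5291, -0.0381, 0.0948]
orientation: [-0.0, -0.058, 0.998, 0.001]
wrist_force: [-1.2, 4.6, 3.5]
finger_gap: 0.0129
grip_force: 24.8
clock: 17.38
tcp_pos: [0.5295, -0.0427, 0.0889]
orientation: [-0.0, -0.058, 0.998, -0.0]
wrist_force: [0.6, 0.6, -2.9]
finger_gap: 0.0132
grip_force: 24.3
shift cm [-0.04 -0.18  0.29] stand pos -0.0789 -0.0519 0.0889 yaw-stand -3.135 j6 -0.35 F [ 0.6  0.6 -2.9] M [ 0.36 -0.05 -0.07] gap 0.0132 grip 24.3 t 17.3833
```

```bash
python3 -m inch '[0,0,0,0,0,0,0,0,0,0,0,0,0,0,0,0,0,0,0,0]' -0.2; python3 -m inch '[0,0,-1,0,0,0,-3,0,0,0,-4,0,0,0,-4,0,0,0,-2,0]'; python3 -m inch '[0,0,0,0,0,0,0,0,0,0,0,0,0,0,0,0,0,0,0,0]'; python3 t.py .070 .053 .22; python3 -c "
from h import *
im=eyes.read_camera('top');cv2.imwrite('pics/t3.png',cv2.resize(im[120:300,150:350,::-1],None,fx=3.5,fy=3.3,interpolation=cv2.INTER_CUBIC))"
```

```text
clock: 17.8
tcp_pos: [0.5301, -0.043, 0.0895]
orientation: [0.0, -0.058, 0.998, -0.0]
wrist_force: [0.8, -0.1, 0.1]
finger_gap: 0.0339
grip_force: 0.0
clock: 18.22
tcp_pos: [0.5313, -0.0432, 0.235]
orientation: [0.003, -0.058, 0.998, -0.001]
wrist_force: [0.4, -0.1, 0.9]
finger_gap: 0.0341
grip_force: 0.0
clock: 18.63
tcp_pos: [0.5289, -0.0426, 0.2277]
orientation: [-0.001, -0.058, 0.998, 0.0]
wrist_force: [-1.6, -0.5, 0.4]
finger_gap: 0.0341
grip_force: 0.0
shift cm [-15.03  10.37   0.73] stand pos -0.0795 -0.0517 0.2277 yaw-stand -3.135 j6 -0.35 F [-1.6 -0.5  0.4] M [-0.01  0.    0.03] gap 0.0341 grip 0.0 t 18.6333
```

View pics/t3.png

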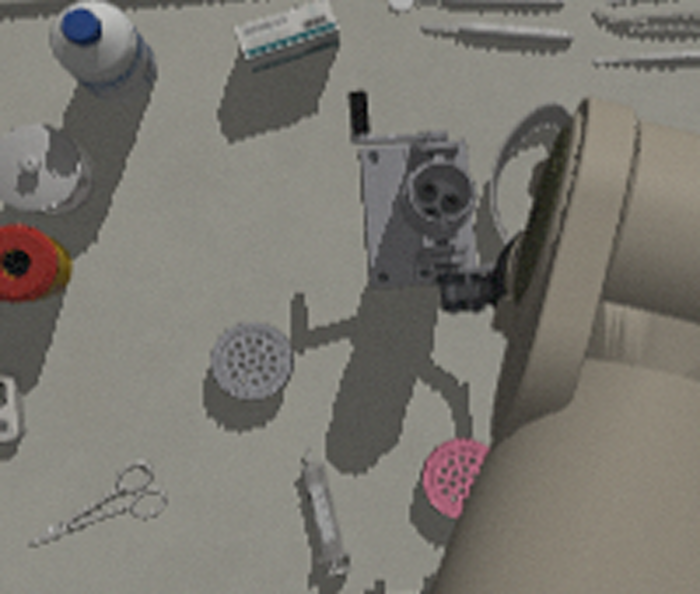

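The cap stands upright on the surface at crop (252,360). The lever is over on the -y side, and the crank is unchanged at (358,112). I go to the crank.

```bash
python3 -m inch '[-2,1.4,0,0,-3.2,2.2,0,0,-3.2,2.2,0,0,-3.2,2.2,0,0,-2.4,1.6,0,0]'; python3 -m inch '[-1.2,0.8,0,0,0,0,0,0,0,0,0,0,0,0,0,0,0,0,0,0]'; python3 t.py .072 .053 .131; python3 -c "
from h import *
i=eyes.camera_info('wrist');im=eyes.read_camera('wrist');g=im.max(2);s=np.load('stand.npy');c,n=np.cos(s[2]),np.sin(s[2])
p=proj(i,[s[0]+c*.07-n*.053,s[1]+n*.07+c*.053,.139]);print(p)
cv2.imwrite('pics/w2.png',im[...,::-1])"
```

```text
clock: 19.1
tcp_pos: [0.6591, 0.0708, 0.2278]
orientation: [-0.0, -0.058, 0.998, 0.0]
wrist_force: [-0.1, -0.4, 0.7]
finger_gap: 0.0342
grip_force: 0.0
clock: 19.52
tcp_pos: [0.6679, 0.0773, 0.2291]
orientation: [-0.0, -0.058, 0.998, -0.0]
wrist_force: [0.5, -0.1, 0.0]
finger_gap: 0.034
grip_force: 0.0
shift cm [-0.04  0.07  9.81] stand pos 0.0717 0.0523 0.2291 yaw-stand -3.136 j6 -0.12 F [ 0.5 -0.1  0. ] M [ 0.06 -0.01 -0.01] gap 0.034 grip 0.0 t 19.5167
[256.58515226 197.86600162]
```

View pics/w2.png

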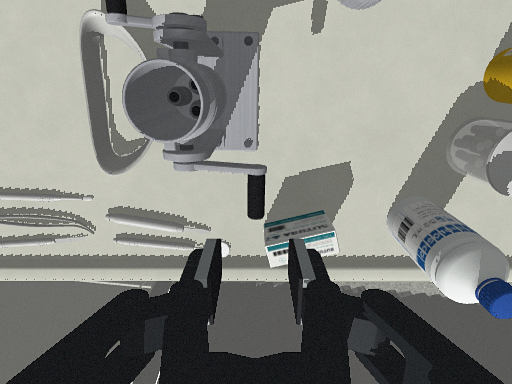

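The crank grip appears at (256,196), within 2 px of the prediction. I descend and pinch.

```bash
python3 -m inch '[0,0.07,1,0,0,0,2.5,0,0,0,2.8,0,0,0,2,0,0,0,1.2,0]'; python3 -m inch '[0,0,0.3,0,0,0,0,0,0,0,0,0,0,0,0,0,0,0,0,0]'; python3 t.py .072 .053 .131; python3 -m inch '[0,0,0,0,0,0,0,0,0,0,0,0,0,0,0,0,0,0,0,0]' -0.8 30; python3 t.py .072 .053 .131
```

```text
clock: 19.98
tcp_pos: [0.6665, 0.0783, 0.1308]
orientation: [-0.002, -0.058, 0.998, 0.0]
wrist_force: [-0.6, 0.3, 0.9]
finger_gap: 0.0338
grip_force: 0.0
clock: 20.4
tcp_pos: [0.6696, 0.0787, 0.1328]
orientation: [0.001, -0.058, 0.998, -0.0]
wrist_force: [-0.4, 0.3, -0.3]
finger_gap: 0.0341
grip_force: 0.0
shift cm [ 0.16 -0.05  0.18] stand pos 0.0736 0.0535 0.1328 yaw-stand -3.135 j6 -0.12 F [-0.4  0.3 -0.3] M [ 0.03 -0.    0.01] gap 0.0341 grip 0.0 t 20.4
clock: 20.82
tcp_pos: [0.6692, 0.0785, 0.1316]
orientation: [0.001, -0.058, 0.998, -0.0]
wrist_force: [1.7, -1.5, -0.4]
finger_gap: 0.012
grip_force: 29.2
shift cm [ 0.12 -0.03  0.06] stand pos 0.0732 0.0533 0.1316 yaw-stand -3.135 j6 -0.12 F [ 1.7 -1.5 -0.4] M [-0.41 -0.31 -0.14] gap 0.012 grip 29.2 t 20.8167
```

```bash
python3 -m inch '[0,-0.19,-0.59,0,0,-0.26,-0.57,0,0,-0.32,-0.53,0,0,-0.38,-0.5,0,0,-0.43,-0.45,0]'; python3 -m inch '[0,-0.48,-0.4,0,0,-0.52,-0.34,0,0,-0.56,-0.28,0,0,-0.59,-0.21,0,0,-0.61,-0.15,0]'; python3 t.py .072 .0097 .171
```

```text
clock: 21.23
tcp_pos: [0.6705, 0.0654, 0.1586]
orientation: [0.0, -0.059, 0.998, 0.002]
wrist_force: [2.1, 9.7, -1.1]
finger_gap: 0.012
grip_force: 29.2
clock: 21.65
tcp_pos: [0.6733, 0.0402, 0.1758]
orientation: [0.002, -0.06, 0.998, 0.004]
wrist_force: [-4.0, 10.5, 11.8]
finger_gap: 0.0119
grip_force: 30.3
shift cm [ 0.12 -0.51  0.47] stand pos 0.0731 0.0148 0.1758 yaw-stand -3.131 j6 -0.18 F [-4.  10.5 11.8] M [ 2.36  0.71 -0.24] gap 0.0119 grip 30.3 t 21.65
```

```bash
python3 -m inch '[0,0,0,0,0,0,0,0,0,0,0,0,0,0,0,0,0,0,0,0]'; python3 t.py .072 .0097 .171; python3 -c "
from h import *
im=eyes.read_camera('scene');cv2.imwrite('pics/s3.png',cv2.resize(im[140:290,180:340,::-1],None,fx=4.5,fy=4,interpolation=cv2.INTER_CUBIC))"
```

```text
clock: 22.07
tcp_pos: [0.6736, 0.0382, 0.1759]
orientation: [0.002, -0.059, 0.998, 0.002]
wrist_force: [-4.6, 7.5, 15.5]
finger_gap: 0.0117
grip_force: 30.6
shift cm [ 0.12 -0.31  0.49] stand pos 0.0731 0.0128 0.1759 yaw-stand -3.133 j6 -0.18 F [-4.6  7.5 15.5] M [ 1.56  0.8  -0.18] gap 0.0117 grip 30.6 t 22.0667
```

View pics/s3.png

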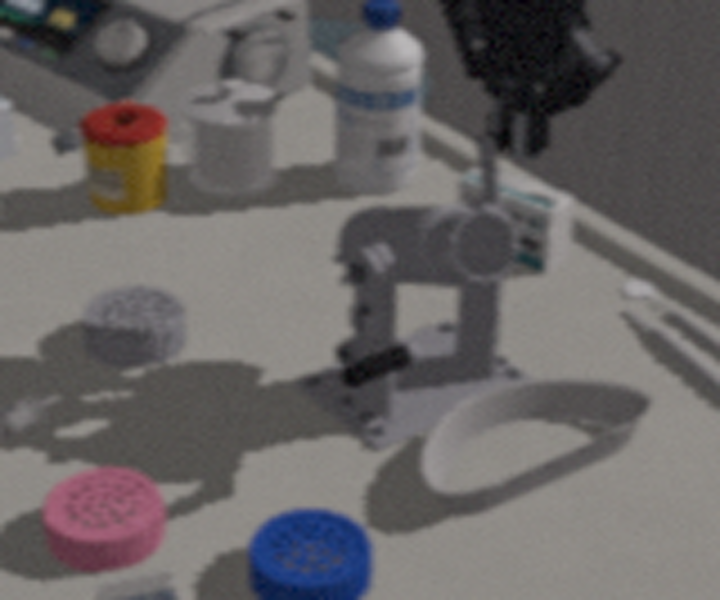

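The canister is near 65° of tilt and the crank is still held. The tool presses down about 15 N because the grip sits slightly lower in the pads than assumed. I relieve that before going on.

```bash
python3 -m inch '[0,0,-0.2,0,0,0,-0.2,0,0,0,0,0,0,0,0,0,0,0,0,0]'; python3 t.py .072 .0097 .176
```

```text
clock: 22.53
tcp_pos: [0.6735, 0.0377, 0.1763]
orientation: [0.0, -0.059, 0.998, 0.002]
wrist_force: [2.1, 6.1, -0.4]
finger_gap: 0.0118
grip_force: 30.2
shift cm [ 0.1  -0.26  0.03] stand pos 0.073 0.0123 0.1763 yaw-stand -3.134 j6 -0.18 F [ 2.1  6.1 -0.4] M [ 1.28 -0.4  -0.18] gap 0.0118 grip 30.2 t 22.5333
```

```bash
python3 -m inch '[0,-0.62,-0.08,0,0,-0.62,0,0,0,-0.62,0.07,0,0,-0.61,0.14,0,0,-0.59,0.2,0]'; python3 t.py .072 -.0209 .174;python3 -m inch '[0,-0.56,0.27,0,0,-0.53,0.33,0,0,0,0,0,0,0,0,0,0,0,0,0]'; python3 t.py .072 -.0318 .1675
```

```text
clock: 22.95
tcp_pos: [0.6772, 0.0071, 0.175]
orientation: [0.001, -0.059, 0.998, 0.002]
wrist_force: [-1.4, 6.3, 6.5]
finger_gap: 0.0119
grip_force: 30.6
shift cm [ 0.13 -0.24  0.1 ] stand pos 0.0733 -0.0185 0.175 yaw-stand -3.133 j6 -0.23 F [-1.4  6.3  6.5] M [ 1.19  0.26 -0.19] gap 0.0119 grip 30.6 t 22.95
clock: 23.37
tcp_pos: [0.6785, -0.0045, 0.1685]
orientation: [0.001, -0.058, 0.998, 0.001]
wrist_force: [-1.6, 3.4, 5.2]
finger_gap: 0.0116
grip_force: 30.9
shift cm [ 0.13 -0.16  0.1 ] stand pos 0.0733 -0.0302 0.1685 yaw-stand -3.134 j6 -0.24 F [-1.6  3.4  5.2] M [ 0.85  0.11 -0.16] gap 0.0116 grip 30.9 t 23.3667
```

```bash
python3 -m inch '[0,-0.49,0.39,0,0,-0.44,0.44,0,0,-0.39,0.49,0,0,-0.1,0.15,0,0,0,0,0]'; python3 t.py .072 -.0455 .153;python3 -m inch '[0,0,0,0,0,0,0,0,0,0,0,0,0,0,0,0,0,0,0,0]';  python3 t.py .072 -.0455 .153; python3 -c "
from h import *
im=eyes.read_camera('scene');cv2.imwrite('pics/s4.png',cv2.resize(im[140:290,180:340,::-1],None,fx=4.5,fy=4,interpolation=cv2.INTER_CUBIC))"
```

```text
clock: 23.78
tcp_pos: [0.68, -0.0188, 0.1533]
orientation: [0.001, -0.058, 0.998, 0.001]
wrist_force: [0.1, 3.4, 5.4]
finger_gap: 0.0118
grip_force: 31.9
shift cm [ 0.13 -0.09  0.03] stand pos 0.0733 -0.0446 0.1533 yaw-stand -3.135 j6 -0.26 F [0.1 3.4 5.4] M [ 0.93  0.15 -0.15] gap 0.0118 grip 31.9 t 23.7833
clock: 24.2
tcp_pos: [0.68, -0.0185, 0.1535]
orientation: [0.001, -0.058, 0.998, 0.001]
wrist_force: [-1.0, 3.8, 4.7]
finger_gap: 0.0116
grip_force: 31.9
shift cm [ 0.13 -0.12  0.05] stand pos 0.0732 -0.0443 0.1535 yaw-stand -3.134 j6 -0.26 F [-1.   3.8  4.7] M [ 0.83  0.11 -0.21] gap 0.0116 grip 31.9 t 24.2
```

```bash
python3 -m inch '[0,-0.14,0.15,0,0,0,0,0,0,0,0,0,0,0,0,0,0,0,0,0]'; python3 -m inch '[0,0,0,0,0,0,0,0,0,0,0,0,0,0,0,0,0,0,0,0]' | head -1;python3 -m inch '[0,0,0,0,0,0,0,0,0,0,0,0,0,0,0,0,0,0,0,0]' | head -1;  python3 t.py .072 -.0455 .153; python3 -c "
from h import *
im=eyes.read_camera('scene');cv2.imwrite('pics/s5.png',cv2.resize(im[140:290,180:340,::-1],None,fx=4.5,fy=4,interpolation=cv2.INTER_CUBIC))"
```

```text
clock: 24.67
tcp_pos: [0.6801, -0.0197, 0.1521]
orientation: [0.001, -0.059, 0.998, 0.001]
wrist_force: [-0.5, 3.4, 5.0]
finger_gap: 0.0118
grip_force: 31.8
clock: 25.08
clock: 25.5
shift cm [ 0.13 -0.   -0.09] stand pos 0.0733 -0.0455 0.1521 yaw-stand -3.134 j6 -0.27 F [-2.   5.2  4.5] M [ 0.99  0.16 -0.15] gap 0.0118 grip 31.8 t 25.5
```

View pics/s5.png

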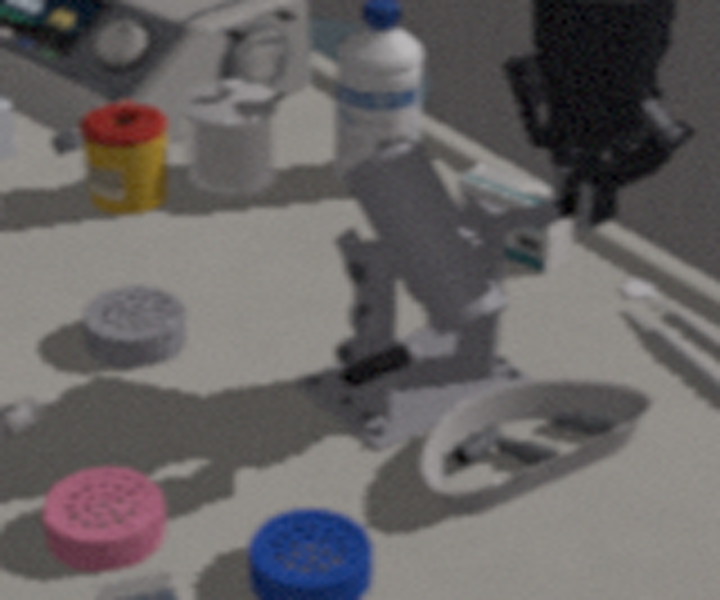

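All three adaptors lie in the dish at crop (475,445), (530,450) and (580,420), and the canister is empty. I guide the canister back along the arc.

```bash
python3 -m inch '[0,0.24,-0.3,0,0,0.39,-0.49,0,0,0.44,-0.44,0,0,0.49,-0.39,0,0,0.53,-0.33,0]'; python3 -m inch '[0,0.56,-0.27,0,0,0.59,-0.2,0,0,0.61,-0.14,0,0,0.62,-0.07,0,0,0.62,0,0]';  python3 -m inch '[0,0.62,0.08,0,0,0.61,0.15,0,0,0.59,0.21,0,0,0.56,0.28,0,0,0.52,0.34,0]'; python3 t.py .072 .0325 .167; python3 -m inch '[0,0.48,0.4,0,0,0.43,0.45,0,0,0.38,0.5,0,0,0.32,0.53,0,0,0.26,0.57,0]';python3 -m inch '[0,0.12,0.3,0,0,0,0,0,0,0,0,0,0,0,0,0,0,0,0,0]'; python3 t.py .072 .053 .1366
```

```text
clock: 25.97
tcp_pos: [0.6783, -0.0015, 0.1712]
orientation: [0.001, -0.058, 0.998, -0.002]
wrist_force: [-0.8, -6.8, 7.9]
finger_gap: 0.0119
grip_force: 30.3
clock: 26.38
tcp_pos: [0.6746, 0.0305, 0.1758]
orientation: [0.0, -0.058, 0.998, 0.0]
wrist_force: [5.8, -1.5, -4.3]
finger_gap: 0.0114
grip_force: 31.3
clock: 26.8
tcp_pos: [0.6708, 0.0586, 0.1652]
orientation: [-0.0, -0.058, 0.998, -0.0]
wrist_force: [1.3, -4.7, -3.3]
finger_gap: 0.012
grip_force: 30.8
shift cm [ 0.06 -0.09 -0.18] stand pos 0.0726 0.0334 0.1652 yaw-stand -3.135 j6 -0.15 F [ 1.3 -4.7 -3.3] M [-1.25 -0.45 -0.13] gap 0.012 grip 30.8 t 26.8
clock: 27.22
tcp_pos: [0.6686, 0.0766, 0.1409]
orientation: [-0.0, -0.058, 0.998, -0.001]
wrist_force: [1.7, -7.4, 1.6]
finger_gap: 0.0117
grip_force: 31.3
clock: 27.63
tcp_pos: [0.6685, 0.0776, 0.1378]
orientation: [-0.0, -0.058, 0.998, -0.0]
wrist_force: [1.8, -5.3, 1.1]
finger_gap: 0.0117
grip_force: 31.2
shift cm [0.04 0.05 0.12] stand pos 0.0724 0.0525 0.1378 yaw-stand -3.136 j6 -0.12 F [ 1.8 -5.3  1.1] M [-1.17 -0.36 -0.09] gap 0.0117 grip 31.2 t 27.6333
```

```bash
python3 -m inch '[0,0,0,0,0,0,0,0,0,0,0,0,0,0,0,0,0,0,0,0]' -0.2;  python3 -m inch '[0,0,-0.5,0,0,0,-1.5,0,0,0,-3,0,0,0,-4,0,0,0,-2,0]'; python3 -m inch '[0,1,0,0,0,3,0,0,0,3,0,0,0,3,0,0,0,2,0,0]'; for k in 1 2; do python3 -m inch '[0,0,0,0,0,0,0,0,0,0,0,0,0,0,0,0,0,0,0,0]'|head -2; done
python3 - <<'E'
from h import *
s=np.load("stand.npy");c,n=np.cos(s[2]),np.sin(s[2])
for k in range(2):
    im=eyes.read_camera("top"); im2=eyes.read_camera("scene")
    m=(im.max(2)<40).astype(np.uint8)[130:235,225:335]
    N,l,st,ce=cv2.connectedComponentsWithStats(m)
    print([(ce[q]+[225,130]).round(1).tolist()+[int(st[q,4])] for q in range(1,N) if st[q,4]>8])
    # scene: compare current canister region to start picture
    r=cv2.imread("pics/scene0.png")[...,::-1]
    print("canister diff",np.abs(im2[195:225,262:288].astype(int)-r[195:225,262:288]).mean())
    a=eyes.read_camera("top")
cv2.imwrite("pics/t9.png",im[...,::-1])
E
python3 t.py 0 0 .2
```

```text
clock: 28.05
tcp_pos: [0.6684, 0.0787, 0.1378]
orientation: [-0.0, -0.058, 0.998, 0.0]
wrist_force: [0.6, 0.1, 0.5]
finger_gap: 0.0341
grip_force: 0.0
clock: 28.47
tcp_pos: [0.6695, 0.0783, 0.253]
orientation: [0.002, -0.058, 0.998, 0.0]
wrist_force: [1.3, 0.1, 1.2]
finger_gap: 0.0342
grip_force: 0.0
clock: 28.88
tcp_pos: [0.654, 0.2001, 0.2478]
orientation: [-0.0, -0.059, 0.998, 0.001]
wrist_force: [-0.3, -0.7, 0.1]
finger_gap: 0.034
grip_force: 0.0
clock: 29.3
tcp_pos: [0.6551, 0.1962, 0.248]
clock: 29.72
tcp_pos: [0.6549, 0.1971, 0.2481]
[[252.4, 153.4, 49], [296.6, 208.2, 63]]
canister diff 5.431196581196581
[[252.4, 153.4, 49], [296.6, 208.6, 64]]
canister diff 5.414102564102564
shift cm [  7.31 -17.26   4.81] stand pos 0.0719 0.173 0.2481 yaw-stand -3.135 j6 0.06 F [0.8 1.  0.3] M [-0.01 -0.01  0.01] gap 0.0342 grip 0.0 t 30.0167
```

The crank grip is back at its starting pixel, (252.4,153.4) against (252.2,153.4), and steady, so the canister is upright. The arm is clear.

```bash
python3 -c "
from workcell import env; print(env.hand_in())"
```

```text
the job is handed in; nothing more can be done
None
```

The job is handed in at about 30 s on the robot's clock: the cap is off and on the work surface, all three adaptors are in the kidney dish, and the canister is back upright, but I viewed 11 pictures, one over the limit of 10.

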